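# Stack the parts bins over the brass nut

### The job

Pack up the bench: drop the brass nut into the grey bin, then stack the loose bins on the grey one, green first, then blue, then yellow on top. Turn each bin half round relative to the bin directly below it, so that it stands level and squarely on that bin's rim lugs instead of sinking into it, and leave the stack standing free.

Things in the scene. Friction and masses are not known exactly. Their poses are not given: they have to be found in the camera images.
- grey_bin_center (a point): Centre of the grey bin, fixed on a dark steel plate (136x84x6 mm). All bins share one shape: open, 120 long (x) x 62 wide (y) x 44 high, x toward the end with a white dot, z up; this point 22 mm below the rim. Walls 3 mm, straight for the top 24 mm; below, a narrower foot part 82x48, inside 76x42, floor 3 thick. Its long axis starts fore-and-aft within 20 degrees.
- green_bin_center (a point): Centre of the loose green bin (shape as grey, about 120 g), 22 mm above its underside; stands on the worktop, long axis left-right within 20 degrees. Grip its 62 mm width at the straight upper walls. Rim lugs, flush with the rim, reach 12 mm inward from each end wall: ONE mid lug with a white dot at the +x end, TWO at the corners of the -x end; the mouth stays free for 92 mm in x, 56 mm in y.
- blue_bin_center (a point): Centre of the loose blue bin; shape, weight, axes and stance as the green one. Blocks under each bin meet the lugs below only when its dotted end lies over the undotted end of the bin below: then it stands 38 mm higher than that bin, its foot part 6 mm inside the rim with 4 to 5 mm play all round. Not turned, it sinks about 14 mm further.
- yellow_bin_center (a point): Centre of the loose yellow bin; shape, weight and axes as the green one, 22 mm above its underside; stands on the worktop, long axis left-right within 20 degrees.
- brass_nut_center (a point): Centre of the round brass thumb nut with a dark bore, 26 mm across, 16 mm high, about 50 g, lying flat on the worktop, its axis (z) upright; this point is 8 mm above the worktop. It may be let fall from just inside the rim of the bin.
There are look-alikes about, which are no part of the job. There is more than one size of the part that bears blue_bin_center; the job needs the larger. Several things look just like the part that bears yellow_bin_center: the one meant starts farthest from the robot's base.

How it is judged:
By the outcome, as a careful person would: the job done as asked, in the order asked, and still so for the second after the job is handed in, with the robot touching nothing.
It also fails if it takes over 120 s, if anything falls off the work surface, if the arm or the gripper's body presses on something with over 40 N, if the wrist force passes 120 N, or if a joint passes its speed limit or range.

### The arm

A 6-joint arm with a two-finger parallel gripper is mounted at the origin on a cart in front of the work surface, level with it; the furniture and walls round the work are solid. World frame = base frame: x ahead of the robot, y to its left, z up, the work surface at z = 0. Lengths are in m, angles in rad, forces in N, time in s.
With the tool pointing down it reaches from about 0.325 to 0.85 m from the base axis. Payload 4.4 kg.
Tool frame: the origin (TCP) lies where the fingers leave the gripper's body, on its centre line; the fingertips stand 97 mm ahead of it and the grasp point (between the pads) lies 78 mm ahead of it; z points along the fingers, x is the direction in which the jaws open and shut, and the axes are right-handed (so a half turn about z gives the same grasp; the last joint's range is limited). The gripper opens to 94 mm and grips with 3 to 60 N. Pads are 16 mm wide; open, the fingers measure 119 mm over their backs; the gripper's body (75 mm by 177 mm) begins 78 mm behind the grasp point.
Start: joints at [1.095, 0.207, 1.542, -0, 1.393, -0.15], TCP at [0.184, 0.545, 0.303] pointing down, gripper open.
Joint ranges: [-2.73, 2.73], [-0.86, 2.22], [0.23, 2.46], [-1.11, 4.25], [0.08, 2.63], [-2.82, 2.82]. Speed limits (rad/s): [2.79, 2.79, 3.14, 3.14, 3.14, 3.14].

### API

Orientations are given as a rotation vector (axis times angle).
In Python, from rig import env gives the robot as it stands.
- The arm moves only by the tool apply_moves, never from a script. Its argument "commands" is a list of rows, each a list of 3 entries, a list of its own where there are three numbers: the shift along the world's x, y, z in m, then the turn, a rotation vector about the world's x, y, z in degrees, then the finger opening in m, from 0 to 0.094. A call has 1 to 5 rows; each row shifts and turns the pose as measured when the row begins; what a row does not reach is not made up. A row lasts 1/8 s, in which the tool goes at most 62.5 mm and 10.7 degrees, less where a joint would pass 70% of its speed; a pose out of reach is approached as far as the arm can. A call is refused whole if a number of a shift passes 0.0625 or a number of a turn 10.7, either way. A call with a gripper value outside its range is refused whole. The fingers move at their own pace and stop on an object; "grip_force" is the grip in N (left out, the last holds). Time passes only in rows, so rows that do not move let the fingers close. It gives the time, the measured TCP pose, the force and the opening at its end, in the units of the state.
- env.state(): the state, without advancing time (a new reading comes with each control period).
- env.snapshot(name): name is "scene" or "top" or "wrist"; returns a dict with "img" (400x640x3 uint8, blue, green, red), "z_map" (400x640 float32, m along the optical axis (not along the pixel's ray), 0 where there is no reading), "mtx" (3x3 intrinsics, pixels), "world_from_camera" (4x4, takes a point from camera to world coordinates); the wrist camera has in their place "mount" (4x4, takes a point from camera to tool coordinates, whose origin is the TCP and whose axes are the tool frame's). Camera axes: x right, y down, z forward; pixel columns grow to the right and rows downward; lengths in m; the calibration is good to about 2 mm. The wrist camera is an equidistant fisheye: a pixel r from the principal point sees the ray r / f radians off the axis. A picture is of the moment at which its call begins: read the wrist's pose just before it.
- env.finish_job(): hands the job in, once; it reports no verdict.
Trained networks look in a picture, given as the dict that the camera call returned (one of the last four; its "shot" number tells which), for a name from the list of things; names that differ only in an ending like _2 or _b are one class to them, and where a whole thing is asked for, a point or a joint stands for the part that bears it (a point fixed in the world has none). Each returns a list of dicts, best first, with "confidence" (0 to 1); they miss things now and then, are a little off and sometimes report something else, mostly with a low value. They report only what shows in the picture. A call takes as long as a camera call. They do not tell look-alikes from the thing itself.
- env.look_for(target, picture): "rect" ([left, top, right, bottom] in pixels, round what is visible of it).
- env.cut_out(target, picture): "mask" (400x640 bool, what is visible of it) and "rect" ([left, top, right, bottom] in pixels, round what is visible of it).
- env.pinpoint(target, picture): "pixel" ([column, row] in pixels: a listed point, or the origin of a listed thing).
The state is a dict: "clock": time; "qpos": joint angles; "joint_velocities": joint speeds; "joint_torque": joint torques, N m; "eef_pos": TCP position; "eef_rot": TCP orientation; "contact_force": force on the tool from outside, world axes, zero at the start; "ft_torque": the same for the moment, N m; "finger_gap": opening from 0.0 (shut) to 1.0 (fully open).
Only numpy, scipy, OpenCV 4.12 (cv2) and the standard library are available. Lean on these libraries where they do the work, as an engineer would, in place of code of your own. Each camera call takes 0.05 s, during which the arm holds its last target. There are 200 camera calls.

## Working session

There is one attempt and no reset: what is moved stays moved. The work goes in short steps, Python scripts to look and compute and a tool call to move; the robot and the scene stay as the last step left them, time stands still between calls to the robot, and variables do not carry over. Pictures are saved under pics/ and viewed, about 12 in all and at most 16, crops included, and the job is handed in when it is done.

Besides the shell and the picture viewer there is one more tool, called after "Emit:" by a JSON object that holds its "op" and its "data", one argument or row to a line. apply_moves: Moves the arm, as the interface text tells. Its arguments: {"type":"object","properties":{"commands":{"type":"array"},"grip_force":{"type":"number"}},"required":["commands"]}

```bash
ls; mkdir -p pics
cat > h.py <<'E'
import numpy as np, cv2
from rig import env
from scipy.spatial.transform import Rotation as R
def cloud(p):
    K=p["mtx"];z=p["z_map"];v,u=np.mgrid[:400,:640]
    c=np.stack([(u-K[0,2])/K[0,0]*z,(v-K[1,2])/K[1,1]*z,z],-1)
    T=np.array(p["world_from_camera"]);w=c@T[:3,:3].T+T[:3,3]
    w[z<=0]=np.nan
    return w
E
python3 - <<'E'
from h import *
s=env.state();print(s)
for n in("scene","top"):
    p=env.snapshot(n);cv2.imwrite(f"pics/{n}0.png",p["img"]);np.savez(f"{n}0.npz",**{k:p[k] for k in("img","z_map","mtx","world_from_camera")})
    print(n,np.round(p["world_from_camera"],3).tolist())
    w=cloud(p)
    for t in("grey_bin_center","green_bin_center","blue_bin_center","yellow_bin_center","brass_nut_center"):
        for d in env.look_for(t,p):
            r=np.array(d["rect"]);c,rw=int((r[0]+r[2])/2),int((r[1]+r[3])/2)
            print(t,round(d["confidence"],2),np.round(r).tolist(),np.round(w[rw,c],3))
E
```

```text
pics
{'clock': 0.0, 'qpos': array([ 1.09451907e+00,  2.07460592e-01,  1.54291790e+00,  1.30790579e-05,
        1.39346664e+00, -1.50502799e-01]), 'joint_velocities': array([-0.00019712,  0.00081236,  0.00214031, -0.00125301,  0.00224805,
        0.00215505]), 'joint_torque': array([ 1.63584344e-03, -3.70860994e+01, -2.81427920e+01,  6.99610356e-02,
        3.59470386e-02, -1.68483512e-04]), 'eef_pos': array([0.18376962, 0.54424176, 0.3014846 ]), 'eef_rot': array([ 2.55146124,  1.83119581, -0.00315949]), 'contact_force': array([-0.25954384, -0.22815663, -0.40538244]), 'ft_torque': array([0.01654133, 0.04918973, 0.01701616]), 'finger_gap': 1.0028971603854968}
scene [[0.581, -0.578, 0.573, -0.208], [-0.814, -0.397, 0.425, -0.576], [-0.018, -0.713, -0.701, 0.911], [0.0, 0.0, 0.0, 1.0]]
grey_bin_center 0.57 [284.0, 150.0, 332.0, 194.0] [0.601 0.065 0.005]
green_bin_center 0.95 [367.0, 183.0, 415.0, 225.0] [ 0.63  -0.191 -0.003]
blue_bin_center 0.89 [383.0, 247.0, 447.0, 292.0] [ 0.468 -0.346  0.002]
blue_bin_center 0.72 [326.0, 257.0, 350.0, 294.0] [ 0.352 -0.204 -0.002]
yellow_bin_center 0.76 [194.0, 153.0, 241.0, 187.0] [ 0.465  0.296 -0.004]
brass_nut_center 0.49 [310.0, 221.0, 319.0, 232.0] [ 0.435 -0.077  0.014]
top [[0.029, -0.99, 0.139, 0.312], [-0.999, -0.027, 0.016, -0.069], [-0.012, -0.139, -0.99, 1.338], [0.0, 0.0, 0.0, 1.0]]
grey_bin_center 0.57 [261.0, 147.0, 289.0, 195.0] [0.594 0.065 0.004]
green_bin_center 0.66 [344.0, 152.0, 385.0, 188.0] [ 0.607 -0.201  0.007]
blue_bin_center 0.95 [352.0, 243.0, 384.0, 278.0] [ 0.337 -0.217  0.002]
blue_bin_center 0.66 [393.0, 211.0, 437.0, 235.0] [ 0.449 -0.354  0.005]
yellow_bin_center 0.68 [241.0, 201.0, 278.0, 245.0] [0.436 0.107 0.003]
yellow_bin_center 0.67 [182.0, 204.0, 223.0, 227.0] [0.455 0.277 0.004]
brass_nut_center 0.44 [312.0, 217.0, 321.0, 226.0] [ 0.446 -0.062  0.015]
```

Run:
```python
import cv2
a=cv2.imread("pics/top0.png")
cv2.imwrite("pics/top0z.png",cv2.resize(a[100:310,150:460],None,fx=2.55,fy=2.55,interpolation=cv2.INTER_CUBIC))
```

```text
(no output)
```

View pics/scene0.png

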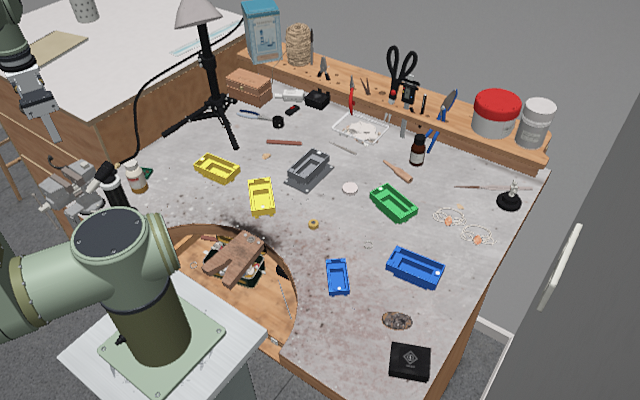

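View pics/top0z.png

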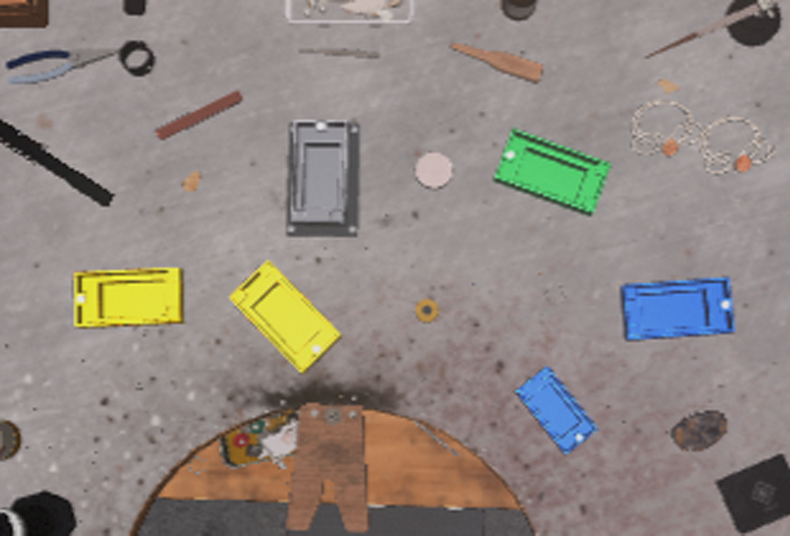

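The scene picture shows two yellow bins at about (217,168) and (261,196), two blue bins at (415,268, large) and (338,276, small), green at (392,203) and grey at (307,171). The nut is at (313,225), and there is a pale disc at (350,188). In the top view, dots point up for grey, left for green, right for the large blue and left for the far yellow.

Possible mix-ups (full top-image pixels):
- **Blue:** large at (415,223), small at (368,260). I choose the large one.
- **Yellow:** left at (202,216), base distance about 0.53, and middle at (260,223), base distance about 0.45. I choose the left one.
- **Nut:** (317,222). The pale disc at (320,167) is not it.

Next I measure the poses.

```bash
cat >> h.py <<'E'
def rimpose(P,off):
    """P Nx3 points near rim level -> centre, long-axis angle, size"""
    (c,s,a)=cv2.minAreaRect((P[:,:2]*1000).astype(np.float32))
    if s[0]<s[1]: s=s[::-1]; a+=90
    return np.array(c)/1000,(a+90)%180-90,s
E
python3 - <<'E'
from h import *
boxes={"top":{"grey":(261,147,289,195),"green":(344,152,385,188),"blue":(393,211,437,235),"blueS":(352,243,384,278),"yel":(182,204,223,227),"yelM":(241,201,278,245),"nut":(312,217,321,226)},
"scene":{"grey":(284,150,332,194),"green":(367,183,415,225),"blue":(383,247,447,292),"blueS":(326,257,350,294),"yel":(194,153,241,187),"yelM":(247,177,275,217),"nut":(308,219,321,232)}}
for n in boxes:
    p=np.load(n+"0.npz");w=cloud(p);hsv=cv2.cvtColor(p["img"],cv2.COLOR_BGR2HSV)
    for k,b in boxes[n].items():
        s=np.s_[b[1]-4:b[3]+5,b[0]-4:b[2]+5];W=w[s].reshape(-1,3);H=hsv[s].reshape(-1,3)
        if k=="nut":
            m=(W[:,2]>.009)&(W[:,2]<.03);print(n,k,np.round([W[m].mean(0),np.ptp(W[m],0)],4).tolist(),m.sum());continue
        zz=.05 if k=="grey" else .044
        zt=np.nanpercentile(W[:,2],97)
        m=(W[:,2]>zt-.006)
        m&=(W[:,2]<zt+.012)
        c,a,sz=rimpose(W[m],0)
        d=m&(H[:,1]<70)&(H[:,2]>190)
        dv=np.nanmean(W[d],0)[:2]-c if d.any() else None
        print(n,k,"z",round(zt,4),"c",np.round(c,4),"r",round(np.hypot(*c),3),"ang",round(a,1),"size",np.round(sz,0),"dot",d.sum(),None if dv is None else np.round([np.hypot(*dv),np.degrees(np.arctan2(dv[1],dv[0]))],3))
E
```

```text
top grey z 0.0507 c [0.5971 0.0628] r 0.6 ang 2.0 size [121.  62.] dot 7 [ 0.053 -0.156]
top green z 0.0443 c [ 0.6067 -0.2039] r 0.64 ang 71.2 size [120.  63.] dot 8 [5.1000e-02 7.0654e+01]
top blue z 0.0453 c [ 0.4526 -0.3471] r 0.57 ang -84.2 size [120.  62.] dot 9 [ 5.3000e-02 -8.3871e+01]
top blueS z 0.0326 c [ 0.3356 -0.2127] r 0.397 ang 39.7 size [90. 47.] dot 5 [ 3.90000e-02 -1.40019e+02]
top yel z 0.0455 c [0.4478 0.2739] r 0.525 ang -85.8 size [121.  62.] dot 6 [5.3000e-02 9.4327e+01]
top yelM z 0.044 c [0.4308 0.0956] r 0.441 ang 45.5 size [120.  62.] dot 5 [ 5.2000e-02 -1.3273e+02]
top nut [[0.445, -0.0645, 0.0151], [0.0242, 0.0236, 0.0108]] 62
scene grey z 0.0472 c [0.5965 0.0585] r 0.599 ang 1.0 size [126.  68.] dot 10 [0.041 2.121]
scene green z 0.0421 c [ 0.6047 -0.2078] r 0.639 ang 70.3 size [124.  66.] dot 9 [5.4000e-02 6.9396e+01]
scene blue z 0.0429 c [ 0.4506 -0.3506] r 0.571 ang -84.4 size [121.  66.] dot 15 [ 5.1000e-02 -8.2827e+01]
scene blueS z 0.0322 c [ 0.3331 -0.2169] r 0.398 ang 39.7 size [92. 47.] dot 9 [ 3.800e-02 -1.399e+02]
scene yel z 0.0414 c [0.4467 0.2701] r 0.522 ang -86.5 size [124.  67.] dot 6 [5.5000e-02 9.2684e+01]
scene yelM z 0.0425 c [0.4294 0.0918] r 0.439 ang 46.0 size [130.  62.] dot 7 [ 5.10000e-02 -1.34271e+02]
scene nut [[0.4412, -0.0693, 0.0139], [0.0256, 0.0264, 0.0083]] 72
```

Emit:
{"op": "apply_moves", "data": {
  "commands": [
    [[0.024, -0.056, 0], [0, 0, -10], 0.094],
    [[0.024, -0.056, 0], [0, 0, -10], 0.094],
    [[0.024, -0.056, 0], [0, 0, -10], 0.094],
    [[0.024, -0.056, 0], [0, 0, -10], 0.094],
    [[0.024, -0.056, 0], [0, 0, -10], 0.094]
  ],
  "grip_force": 20
}}

```text
clock: 1.23
eef_pos: [0.3053, 0.2606, 0.3031]
eef_rot: [-3.093, -0.552, -0.008]
contact_force: [1.2, 0.3, 0.6]
finger_gap: 1.002
```

Emit:
{"op": "apply_moves", "data": {
  "commands": [
    [[0.024, -0.056, 0], [0, 0, -10], 0.094],
    [[0.024, -0.056, 0], [0, 0, -9], 0.094],
    [[0.024, -0.056, 0], [0, 0, 0], 0.094],
    [[0.024, -0.056, 0], [0, 0, 0], 0.094],
    [[0.024, -0.056, 0], [0, 0, 0], 0.094]
  ]
}}

```text
clock: 1.85
eef_pos: [0.4272, -0.0276, 0.3058]
eef_rot: [-3.141, -0.015, -0.023]
contact_force: [0.8, 1.9, 0.2]
finger_gap: 1.002
```

```bash
cat >> h.py <<'E'
def wcloud(p,s):
    K=p["mtx"];z=p["z_map"];v,u=np.mgrid[:400,:640]
    x=(u-K[0,2])/K[0,0];y=(v-K[1,2])/K[1,1];th=np.hypot(x,y);g=np.where(th>1e-6,np.tan(np.minimum(th,1.45))/np.maximum(th,1e-6),1)
    c=np.stack([x*g*z,y*g*z,z],-1);T=np.array(p["mount"])
    t=c@T[:3,:3].T+T[:3,3]
    w=t@R.from_rotvec(s["eef_rot"]).as_matrix().T+s["eef_pos"]
    w[(z<=0)|(th>1.3)]=np.nan
    return w
def wrist(name):
    s=env.state();p=env.snapshot("wrist");cv2.imwrite(f"pics/{name}.png",p["img"])
    m=R.from_rotvec(s["eef_rot"]).as_matrix()
    print("clock",round(s["clock"],2),"tcp",np.round(s["eef_pos"],4),"jaw hdg",round(np.degrees(np.arctan2(m[1,0],m[0,0])),2),"tilt",np.round(m[:2,2],4),"q6",round(s["qpos"][5],2),"gap",round(s["finger_gap"]*94,1))
    return s,p,wcloud(p,s)
def nutpos(w,near,z0=.009,z1=.03,r=.03):
    m=(w[...,2]>z0)&(w[...,2]<z1)&(np.hypot(w[...,0]-near[0],w[...,1]-near[1])<r)
    P=w[m];(c,rad)=cv2.minEnclosingCircle((P[P[:,2]>np.percentile(P[:,2],80)-.003,:2]*1000).astype(np.float32))
    print("nut mean",np.round(P.mean(0),4),"circle",np.round(c,1),round(rad,1),len(P))
def binpose(w,img,near,ztop,tol=.006,r=.085):
    m=(np.abs(w[...,2]-ztop)<tol)&(np.hypot(w[...,0]-near[0],w[...,1]-near[1])<r)
    c,a,sz=rimpose(w[m],0);H=cv2.cvtColor(img,cv2.COLOR_BGR2HSV)
    d=m&(H[...,1]<70)&(H[...,2]>190);dv=np.nanmean(w[d],0)[:2]-c if d.any() else np.array([np.nan]*2)
    print("bin c",np.round(c,4),"ang",round(a,2),"size",np.round(sz,1),"z",round(np.nanmedian(w[m][:,2]),4),"n",m.sum(),"dot",d.sum(),"at",round(np.hypot(*dv),3),"hdg",round(np.degrees(np.arctan2(dv[1],dv[0])),1))
E
python3 - <<'E'
from h import *
s,p,w=wrist("w1");print(p["mtx"],np.round(p["mount"],3).tolist())
nutpos(w,(.443,-.067))
binpose(w,p["img"],(.597,.061),.050)
binpose(w,p["img"],(.606,-.205),.044)
print(env.pinpoint("brass_nut_center",p))
E
```

```text
clock 1.85 tcp [ 0.4272 -0.0276  0.3058] jaw hdg 0.53 tilt [0.0146 0.0001] q6 -0.28 gap 94.2
[[309.70691629   0.         315.98997807]
 [  0.         309.70691629 202.92817079]
 [  0.           0.           1.        ]] [[1.0, -0.0, -0.001, 0.0], [0.001, 0.957, 0.29, -0.085], [0.001, -0.29, 0.957, -0.082], [0.0, 0.0, 0.0, 1.0]]
nut mean [ 0.4438 -0.0648  0.0157] circle [443.8 -65.7] 13.6 345
bin c [0.5966 0.0608] ang 0.39 size [121.3  63.1] z 0.0496 n 1190 dot 75 at 0.021 hdg -4.9
bin c [ 0.6102 -0.1927] ang 70.74 size [94.3 63.8] z 0.0432 n 322 dot 26 at 0.037 hdg 68.1
[{'pixel': [324.6, 209.1], 'confidence': 0.62}]
```

View pics/w1.png

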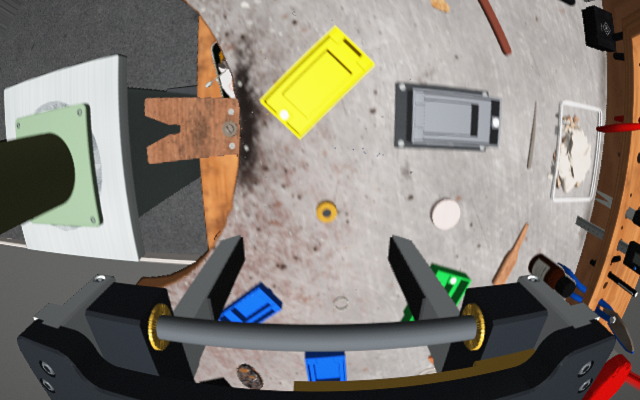

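Wrist view: brass nut at (326,212), grey bin at (447,115), pale disc at (446,213), which is the look-alike I'm leaving alone. Nut measured at (0.444, -0.065), height as expected. Going down on it.

Emit:
{"op": "apply_moves", "data": {
  "commands": [
    [[0.01, -0.019, -0.05], [0, 0, 0], 0.06],
    [[0.007, -0.019, -0.05], [0, 0, 0], 0.06],
    [[0, 0, -0.045], [0, 0, 0], 0.06],
    [[0, 0, 0], [0, 0, 0], 0.06]
  ]
}}

```text
clock: 2.45
eef_pos: [0.4468, -0.0694, 0.16]
eef_rot: [3.139, -0.001, 0.033]
contact_force: [-0.0, 1.5, 0.3]
finger_gap: 0.647
```

Emit:
{"op": "apply_moves", "data": {
  "commands": [
    [[-0.003, 0.0045, -0.03], [0, 1.2, 0], 0.06],
    [[0, 0, -0.028], [0, 0, 0], 0.06],
    [[0, 0, 0], [0, 0, 0], 0.06]
  ]
}}

```text
clock: 2.82
eef_pos: [0.4482, -0.0642, 0.1071]
eef_rot: [3.136, 0.003, 0.015]
contact_force: [-0.0, -0.7, -0.1]
finger_gap: 0.639
```

Emit:
{"op": "apply_moves", "data": {
  "commands": [
    [[-0.0045, -0.001, -0.005], [0, 0.6, 0], 0.06],
    [[0, 0, -0.002], [0, 0, 0], 0.015],
    [[0, 0, 0], [0, 0, 0], 0.015],
    [[0, 0, 0], [0, 0, 0], 0.015],
    [[0, 0, 0], [0, 0, 0], 0.015]
  ]
}}

```text
clock: 3.45
eef_pos: [0.4475, -0.066, 0.1056]
eef_rot: [3.132, 0.004, 0.014]
contact_force: [0.1, -0.1, -0.5]
finger_gap: 0.256
```

Emit:
{"op": "apply_moves", "data": {
  "commands": [
    [[0, 0, 0], [0, 0, 0], 0.015],
    [[0, 0, 0.02], [0, 0, 0], 0.015],
    [[0, 0, 0.02], [0, 0, 0], 0.015]
  ]
}}

```text
clock: 3.82
eef_pos: [0.4456, -0.0655, 0.1444]
eef_rot: [3.134, 0.004, 0.005]
contact_force: [0.2, 0.4, -0.7]
finger_gap: 0.253
```

Run:
```python
from h import *
s,p,w=wrist("w2")
binpose(w,p["img"],(.597,.061),.050)
cv2.imwrite("pics/w2c.png",cv2.resize(p["img"][150:350,180:460],None,fx=2.5,fy=2.5))
```

```text
clock 3.83 tcp [ 0.4456 -0.0655  0.1444] jaw hdg 0.14 tilt [ 0.0035 -0.0074] q6 -0.33 gap 23.7
bin c [0.5972 0.0604] ang 0.92 size [122.4  62.9] z 0.0495 n 3296 dot 76 at 0.053 hdg 1.0
```

View pics/w2c.png

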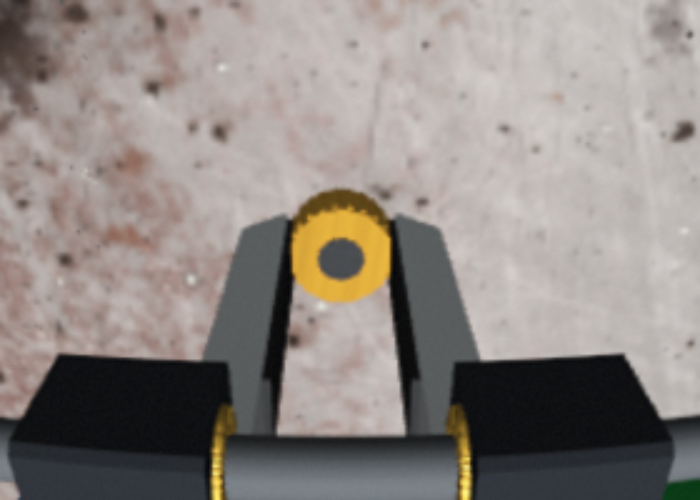

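Nut is held centrally between the fingertips (crop (340,245)). Carrying it over the grey bin.

Emit:
{"op": "apply_moves", "data": {
  "commands": [
    [[0, 0, 0.04], [0, 0, 0], 0.015],
    [[0.038, 0.031, 0.005], [0, 0, 0], 0.015],
    [[0.038, 0.031, 0], [0, 0, 0], 0.015],
    [[0.038, 0.032, 0], [0, 0, 0], 0.015],
    [[0.037, 0.032, 0], [0, 0, 0], 0.015]
  ]
}}

```text
clock: 4.5
eef_pos: [0.6005, 0.0614, 0.1925]
eef_rot: [3.132, -0.006, 0.014]
contact_force: [-0.0, -0.7, 0.3]
finger_gap: 0.254
```

Emit:
{"op": "apply_moves", "data": {
  "commands": [
    [[0, 0, 0], [0, 0, 0], 0.015]
  ]
}}

```text
clock: 4.62
eef_pos: [0.6023, 0.0634, 0.1917]
eef_rot: [3.132, -0.001, 0.015]
contact_force: [-0.5, -1.0, 0.2]
finger_gap: 0.254
```

Emit:
{"op": "apply_moves", "data": {
  "commands": [
    [[-0.005, -0.003, -0.04], [0, 0, 0], 0.015],
    [[0, 0, -0.012], [0, 0, 0], 0.015],
    [[0, 0, 0], [0, 0, 0], 0.015],
    [[0, 0, 0], [0, 0, 0], 0.045],
    [[0, 0, 0], [0, 0, 0], 0.045]
  ]
}}

```text
clock: 5.25
eef_pos: [0.5972, 0.0588, 0.1401]
eef_rot: [3.131, -0.002, 0.018]
contact_force: [0.1, 0.4, 0.4]
finger_gap: 0.436
```

Emit:
{"op": "apply_moves", "data": {
  "commands": [
    [[0, 0, 0], [0, 0, 0], 0.045],
    [[0, 0, 0.06], [0, 0, 0], 0.045],
    [[0, 0, 0.04], [0, 0, 0], 0.045]
  ]
}}

```text
clock: 5.62
eef_pos: [0.5956, 0.0586, 0.2403]
eef_rot: [3.131, -0.003, 0.01]
contact_force: [-0.3, 0.2, 0.7]
finger_gap: 0.475
```

Run:
```python
from h import *
s,p,w=wrist("w3")
binpose(w,p["img"],(.597,.061),.050)
t=env.snapshot("top");cv2.imwrite("pics/t3c.png",cv2.resize(np.hstack([t["img"][120:240,215:335]]),None,fx=4,fy=4))
for q in(p,t): print([(np.round(d["rect"]).tolist(),round(d["confidence"],2)) for d in env.look_for("brass_nut_center",q)])
cv2.imwrite("pics/w3c.png",p["img"][150:400,150:490])
```

```text
clock 5.62 tcp [0.5956 0.0586 0.2403] jaw hdg -0.11 tilt [ 0.0062 -0.0102] q6 -0.04 gap 44.6
bin c [0.5968 0.0607] ang 0.8 size [120.8  62.8] z 0.0497 n 2144 dot 87 at 0.052 hdg 0.4
[([302.0, 179.0, 330.0, 209.0], 0.94)]
[]
```

View pics/w3c.png

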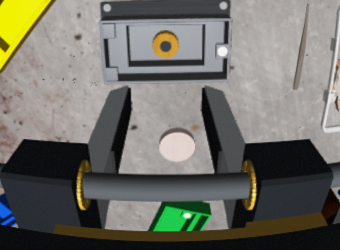

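The crop shows the nut lying flat in the grey bin (crop (165,44)). Next is green.

Emit:
{"op": "apply_moves", "data": {
  "commands": [
    [[0.002, -0.053, 0.005], [0, 0.3, -10], 0.094],
    [[0.002, -0.053, 0.005], [0.5, 0, -9], 0.094],
    [[0.002, -0.053, 0], [0, 0, 0], 0.094],
    [[0.002, -0.053, 0], [0, 0, 0], 0.094],
    [[0.002, -0.051, 0], [0, 0, 0], 0.094]
  ]
}}

```text
clock: 6.45
eef_pos: [0.5989, -0.2054, 0.2354]
eef_rot: [-3.094, 0.525, 0.036]
contact_force: [0.6, -0.1, 0.3]
finger_gap: 0.97
```

Emit:
{"op": "apply_moves", "data": {
  "commands": [
    [[0, 0, 0], [0, 0, 0], 0.094]
  ]
}}

```text
clock: 6.58
eef_pos: [0.5975, -0.2087, 0.2326]
eef_rot: [-3.092, 0.532, 0.041]
contact_force: [0.2, 0.4, 0.2]
finger_gap: 0.998
```

Run:
```python
from h import *
s,p,w=wrist("w4")
binpose(w,p["img"],(.606,-.205),.044)
```

```text
clock 6.58 tcp [ 0.5975 -0.2087  0.2326] jaw hdg -19.54 tilt [-0.0254  0.0081] q6 -0.13 gap 93.8
bin c [ 0.6061 -0.2053] ang 71.27 size [120.1  63.1] z 0.0438 n 1877 dot 90 at 0.052 hdg 71.0
```

Emit:
{"op": "apply_moves", "data": {
  "commands": [
    [[0.004, 0.002, -0.04], [-0.5, -1.4, 0.7], 0.094],
    [[0.004, 0.001, -0.04], [0, 0, 0], 0.094],
    [[0, 0, 0], [0, 0, 0], 0.094]
  ]
}}

```text
clock: 7.0
eef_pos: [0.6035, -0.1984, 0.1469]
eef_rot: [-3.097, 0.505, 0.012]
contact_force: [0.5, -0.6, -0.6]
finger_gap: 1.0
```

```bash
cat >> h.py <<'E'
def need(x,y,z,h,off=0):
    """shift/turn so that the point `off` m ahead of TCP comes to x,y and TCP to z with jaw heading h and no tilt"""
    s=env.state();m=R.from_rotvec(s["eef_rot"]).as_matrix()
    a=np.radians(h);T=np.array([[np.cos(a),np.sin(a),0],[np.sin(a),-np.cos(a),0],[0,0,-1.]])
    d=np.array([x,y,z])-s["eef_pos"]
    print("t",round(s["clock"],2),"tcp",np.round(s["eef_pos"],4),"shift mm",np.round(d*1000,1),"turn deg",np.round(np.degrees(R.from_matrix(T@m.T).as_rotvec()),2),"F",np.round(s["contact_force"],1),"gap",round(s["finger_gap"]*94,1),"q6",round(s["qpos"][5],2))
E
python3 -c "
from h import *
need(.6061,-.2053,.112,-18.8)"
```

```text
t 7.0 tcp [ 0.6035 -0.1984  0.1469] shift mm [  2.6  -6.9 -34.9] turn deg [-0.29 -0.39 -0.27] F [ 0.5 -0.6 -0.6] gap 94.0 q6 -0.13
```

Emit:
{"op": "apply_moves", "data": {
  "commands": [
    [[0.0025, -0.007, -0.02], [-0.3, -0.4, 0], 0.094],
    [[0, 0, -0.013], [0, 0, 0], 0.094],
    [[0, 0, 0], [0, 0, 0], 0.094]
  ]
}}

```text
clock: 7.38
eef_pos: [0.6074, -0.2025, 0.1157]
eef_rot: [-3.101, 0.5, -0.003]
contact_force: [-0.5, -0.2, 0.4]
finger_gap: 1.002
```

```bash
python3 -c "
from h import *
need(.6061,-.2053,.112,-18.8)"
```

```text
t 7.38 tcp [ 0.6074 -0.2025  0.1157] shift mm [-1.3 -2.8 -3.7] turn deg [ 0.02  0.12 -0.49] F [-0.5 -0.2  0.4] gap 94.2 q6 -0.14
```

Emit:
{"op": "apply_moves", "data": {
  "commands": [
    [[-0.001, -0.003, -0.0035], [0, 0, -0.5], 0.094],
    [[0, 0, 0], [0, 0, 0], 0.05],
    [[0, 0, 0], [0, 0, 0], 0.05],
    [[0, 0, 0], [0, 0, 0], 0.05],
    [[0, 0, 0], [0, 0, 0], 0.05]
  ],
  "grip_force": 25
}}

```text
clock: 8.0
eef_pos: [0.6081, -0.2061, 0.1158]
eef_rot: [3.098, -0.514, 0.012]
contact_force: [-0.2, 0.6, -0.7]
finger_gap: 0.659
```

Run:
```python
from h import *
need(.6061,-.2053,.112,-18.8)
s,p,w=wrist("w5")
binpose(w,p["img"],(.606,-.205),.044)
```

```text
t 8.0 tcp [ 0.6081 -0.2061  0.1158] shift mm [-2.   0.8 -3.8] turn deg [0.15 0.41 0.03] F [-0.2  0.6 -0.7] gap 62.0 q6 -0.13
clock 8.0 tcp [ 0.6081 -0.2061  0.1158] jaw hdg -18.83 tilt [ 0.0072 -0.0026] q6 -0.13 gap 62.0
bin c [ 0.6113 -0.1989] ang 71.12 size [104.3  85.6] z 0.0438 n 4105 dot 247 at 0.044 hdg 71.1
```

Gripped at 62 mm, which matches the bin width. Lifting, then carrying and turning it by +109°.

Emit:
{"op": "apply_moves", "data": {
  "commands": [
    [[0, 0, 0.05], [0, 0, 0], 0.05],
    [[-0.002, 0.02, 0.055], [0, 0, 5], 0.05],
    [[-0.002, 0.05, 0], [0, 0, 10.5], 0.05],
    [[-0.002, 0.05, 0], [0, 0, 10.5], 0.05],
    [[-0.002, 0.05, 0], [0, 0, 10.5], 0.05]
  ]
}}

```text
clock: 8.68
eef_pos: [0.599, -0.0354, 0.2227]
eef_rot: [3.099, 0.501, 0.011]
contact_force: [1.8, 0.4, -1.5]
finger_gap: 0.658
```

Emit:
{"op": "apply_moves", "data": {
  "commands": [
    [[-0.002, 0.05, 0], [0, 0, 10.5], 0.05],
    [[0, 0.047, 0], [0, 0, 10.5], 0.05],
    [[0, 0, 0], [0, 0, 10.5], 0.05],
    [[0, 0, 0], [0, 0, 10.5], 0.05],
    [[0, 0, 0], [0, 0, 10.5], 0.05]
  ]
}}

```text
clock: 9.3
eef_pos: [0.5946, 0.0701, 0.2214]
eef_rot: [-2.536, -1.848, -0.009]
contact_force: [-0.5, -0.7, -0.9]
finger_gap: 0.658
```

Emit:
{"op": "apply_moves", "data": {
  "commands": [
    [[0, 0, 0], [0, 0, 10.5], 0.05],
    [[0, 0, 0], [0, 0, 9], 0.05],
    [[0, 0, 0], [0, 0, 0], 0.05]
  ]
}}

```text
clock: 9.68
eef_pos: [0.5938, 0.0704, 0.2203]
eef_rot: [-2.176, -2.258, -0.005]
contact_force: [-0.0, -0.4, -1.4]
finger_gap: 0.659
```

Run:
```python
from h import *
need(.597,.0606,.19,90.6)
```

```text
t 9.68 tcp [0.5938 0.0704 0.2203] shift mm [  3.2  -9.8 -30.3] turn deg [-0.37 -0.1  -1.5 ] F [-0.  -0.4 -1.4] gap 61.9 q6 -1.64
```

Emit:
{"op": "apply_moves", "data": {
  "commands": [
    [[0.003, -0.01, -0.02], [-0.4, -0.1, -1.5], 0.05],
    [[0, 0, -0.01], [0, 0, 0], 0.05],
    [[0, 0, 0], [0, 0, 0], 0.05]
  ]
}}

```text
clock: 10.05
eef_pos: [0.5967, 0.0606, 0.1895]
eef_rot: [2.217, 2.226, -0.0]
contact_force: [0.2, -0.1, -1.0]
finger_gap: 0.657
```

Run:
```python
from h import *
need(.597,.0606,.16,90.6)
p=env.snapshot("scene");cv2.imwrite("pics/s6.png",cv2.resize(p["img"][60:240,200:440],None,fx=3,fy=3,interpolation=cv2.INTER_CUBIC))
```

```text
t 10.05 tcp [0.5967 0.0606 0.1895] shift mm [  0.3  -0.  -29.5] turn deg [ 0.   -0.    0.37] F [ 0.2 -0.1 -1. ] gap 61.7 q6 -1.62
```

View pics/s6.png

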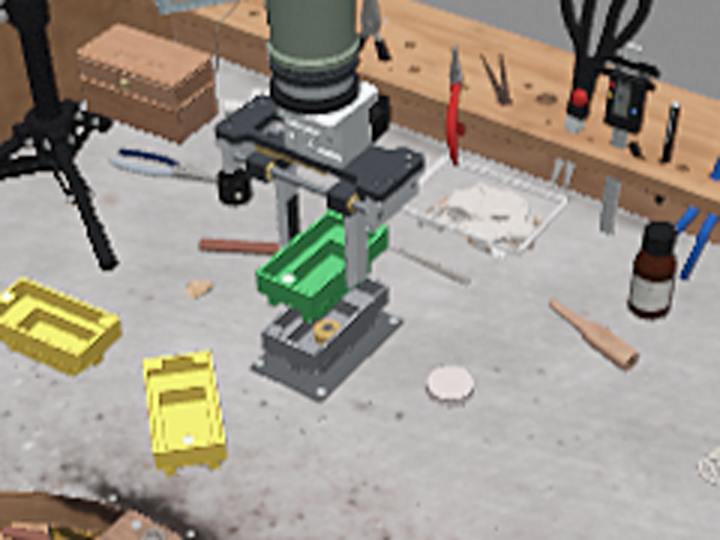

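Green hangs squarely over grey with its dotted end (crop (287,277)) toward the robot, and the nut is visible inside grey at (325,327). Lowering.

Emit:
{"op": "apply_moves", "data": {
  "commands": [
    [[0, 0, -0.014], [0, 0, 0.3], 0.05],
    [[0, 0, -0.008], [0, 0, 0], 0.05],
    [[0, 0, 0], [0, 0, 0], 0.05]
  ]
}}

```text
clock: 10.48
eef_pos: [0.5974, 0.0611, 0.1675]
eef_rot: [2.209, 2.231, 0.003]
contact_force: [0.7, 0.5, -1.2]
finger_gap: 0.657
```

Run:
```python
from h import *
need(.597,.0606,.16,90.6)
```

```text
t 10.47 tcp [0.5974 0.0611 0.1675] shift mm [-0.4 -0.5 -7.5] turn deg [-0.    0.14  0.04] F [ 0.7  0.5 -1.2] gap 61.7 q6 -1.62
```

Emit:
{"op": "apply_moves", "data": {
  "commands": [
    [[0, 0, -0.004], [0, 0, 0], 0.05],
    [[0, 0, -0.003], [0, 0, 0], 0.05],
    [[0, 0, 0], [0, 0, 0], 0.05]
  ]
}}

```text
clock: 10.85
eef_pos: [0.5977, 0.0612, 0.1604]
eef_rot: [2.209, 2.231, 0.003]
contact_force: [0.1, 0.2, -1.8]
finger_gap: 0.658
```

Emit:
{"op": "apply_moves", "data": {
  "commands": [
    [[0, 0, -0.002], [0, 0, 0], 0.05],
    [[0, 0, 0], [0, 0, 0], 0.05]
  ]
}}

```text
clock: 11.1
eef_pos: [0.5984, 0.0612, 0.1604]
eef_rot: [2.208, 2.23, 0.005]
contact_force: [0.3, -1.0, -1.7]
finger_gap: 0.662
```

Emit:
{"op": "apply_moves", "data": {
  "commands": [
    [[0, 0, -0.004], [0, 0, 0], 0.05],
    [[0, 0, 0], [0, 0, 0], 0.05]
  ]
}}

```text
clock: 11.35
eef_pos: [0.5994, 0.0611, 0.1604]
eef_rot: [2.207, 2.229, 0.007]
contact_force: [1.1, 0.1, -1.1]
finger_gap: 0.657
```

Run:
```python
from h import *
need(.597,.0606,.16,90.6)
p=env.snapshot("top");w=cloud(p)
hsv=cv2.cvtColor(p["img"],cv2.COLOR_BGR2HSV);m=(hsv[...,0]>45)&(hsv[...,0]<75)&(hsv[...,1]>120)&(np.hypot(w[...,0]-.597,w[...,1]-.061)<.09)
z=w[m][:,2];print(m.sum(),np.round(np.nanpercentile(z,[50,80,90,95,98]),4))
```

```text
t 11.35 tcp [0.5994 0.0611 0.1604] shift mm [-2.4 -0.5 -0.4] turn deg [0.02 0.39 0.04] F [ 1.1  0.1 -1.1] gap 61.7 q6 -1.62
88 [0.0701 0.0867 0.0887 0.0897 0.0915]
```

Emit:
{"op": "apply_moves", "data": {
  "commands": [
    [[0, 0, -0.006], [0, 0, 0], 0.05]
  ]
}}

```text
clock: 11.52
eef_pos: [0.6003, 0.0611, 0.159]
eef_rot: [2.206, 2.228, 0.008]
contact_force: [-12.7, -0.1, 35.4]
finger_gap: 0.657
```

Emit:
{"op": "apply_moves", "data": {
  "commands": [
    [[-0.003, 0, 0.002], [0, 0.5, 0], 0.05],
    [[0, 0, 0], [0, 0, 0], 0.05]
  ]
}}

```text
clock: 11.78
eef_pos: [0.5977, 0.061, 0.1616]
eef_rot: [2.209, 2.232, -0.0]
contact_force: [-0.5, 0.3, -0.8]
finger_gap: 0.657
```

Run:
```python
from h import *
need(.597,.0606,.16,90.6)
```

```text
t 11.78 tcp [0.5977 0.061  0.1616] shift mm [-0.7 -0.4 -1.6] turn deg [0.05 0.03 0.02] F [-0.5  0.3 -0.8] gap 61.7 q6 -1.62
```

Well centred. Lowering by 1.5 mm, releasing and retreating.

Emit:
{"op": "apply_moves", "data": {
  "commands": [
    [[0, 0, -0.002], [0, 0, 0], 0.05],
    [[0, 0, 0], [0, 0, 0], 0.08],
    [[0, 0, 0], [0, 0, 0], 0.08],
    [[0, 0, 0], [0, 0, 0], 0.08]
  ]
}}

```text
clock: 12.28
eef_pos: [0.5969, 0.061, 0.1573]
eef_rot: [-2.209, -2.232, 0.003]
contact_force: [-0.5, -0.4, 0.0]
finger_gap: 0.847
```

Emit:
{"op": "apply_moves", "data": {
  "commands": [
    [[0, 0, 0.05], [0, 0, 0], 0.08],
    [[0, 0, 0.05], [0, 0, 0], 0.08],
    [[-0.03, 0, 0.04], [0, 0, 0], 0.08]
  ]
}}

```text
clock: 12.65
eef_pos: [0.5642, 0.0608, 0.2949]
eef_rot: [-2.204, -2.225, 0.015]
contact_force: [-1.0, 0.2, 0.2]
finger_gap: 0.845
```

Run:
```python
from h import *
need(.4515,-.3485,.22,6)
s,p,w=wrist("w7")
binpose(w,p["img"],(.597,.061),.088)
m=(np.abs(w[...,2]-.088)<.006)&(np.hypot(w[...,0]-.597,w[...,1]-.061)<.075)
P=w[m];A=np.c_[P[:,:2]-[.597,.061],np.ones(len(P))];print("plane",np.round(np.linalg.lstsq(A,P[:,2],rcond=None)[0],4))
cv2.imwrite("pics/w7c.png",p["img"][50:350,150:490])
```

```text
t 12.65 tcp [0.5642 0.0608 0.2949] shift mm [-112.7 -409.3  -74.9] turn deg [ -0.55  -0.63 -84.55] F [-1.   0.2  0.2] gap 79.4 q6 -1.62
clock 12.65 tcp [0.5642 0.0608 0.2949] jaw hdg 90.55 tilt [-0.0133 -0.0003] q6 -1.62 gap 79.4
bin c [0.5975 0.0609] ang 0.52 size [121.1  63.2] z 0.0876 n 1583 dot 73 at 0.053 hdg -179.4
plane [-0.0016  0.0002  0.0872]
```

View pics/w7c.png

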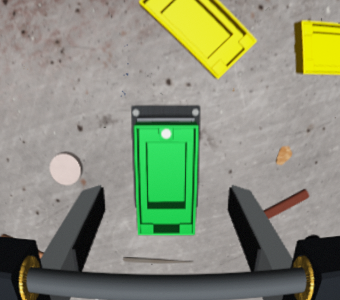

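Green stands level (tilt below 0.1°, rim 0.088), centred on grey, dot toward the robot at crop (166,133). On to the large blue.

Emit:
{"op": "apply_moves", "data": {
  "commands": [
    [[-0.014, -0.051, 0], [0, 0, -10.5], 0.094],
    [[-0.014, -0.051, 0], [0, 0, -10.5], 0.094],
    [[-0.014, -0.051, 0], [0, 0, -10.5], 0.094],
    [[-0.014, -0.051, -0.01], [0, 0, -10.5], 0.094],
    [[-0.014, -0.051, -0.01], [0, 0, -10.5], 0.094]
  ]
}}

```text
clock: 13.32
eef_pos: [0.4921, -0.197, 0.2844]
eef_rot: [2.977, 0.998, 0.005]
contact_force: [0.4, 0.4, -0.1]
finger_gap: 1.002
```

Emit:
{"op": "apply_moves", "data": {
  "commands": [
    [[-0.014, -0.051, -0.015], [0, 0, -10.5], 0.094],
    [[-0.014, -0.051, -0.015], [0, 0, -10.5], 0.094],
    [[-0.014, -0.05, -0.005], [0, 0, -10.5], 0.094],
    [[0, 0, 0], [0, 0, 0], 0.094]
  ]
}}

```text
clock: 13.82
eef_pos: [0.4466, -0.3567, 0.2468]
eef_rot: [3.136, 0.123, 0.003]
contact_force: [0.2, 0.9, -0.2]
finger_gap: 1.002
```

Run:
```python
from h import *
s,p,w=wrist("w8")
binpose(w,p["img"],(.4515,-.3485),.044)
need(.4515,-.3485,.112,6)
```

```text
clock 13.82 tcp [ 0.4466 -0.3567  0.2468] jaw hdg 4.51 tilt [ 0.0022 -0.0036] q6 -0.9 gap 94.2
bin c [ 0.4515 -0.3491] ang -84.3 size [120.2  62.7] z 0.0437 n 1760 dot 57 at 0.052 hdg -84.0
t 13.88 tcp [ 0.447  -0.3549  0.2467] shift mm [   4.5    6.4 -134.7] turn deg [0.12 0.12 1.34] F [0.  0.2 0.2] gap 94.1 q6 -0.9
```

Emit:
{"op": "apply_moves", "data": {
  "commands": [
    [[0.0025, 0.003, -0.05], [0.1, 0.1, 1.2], 0.094],
    [[0.002, 0.003, -0.05], [0, 0, 0], 0.094],
    [[0, 0, 0], [0, 0, 0], 0.094]
  ]
}}

```text
clock: 14.25
eef_pos: [0.4535, -0.3459, 0.1465]
eef_rot: [3.135, 0.171, 0.005]
contact_force: [-1.0, 0.4, -0.5]
finger_gap: 1.0
```

```bash
python3 -c "
from h import *
need(.4515,-.3491,.112,5.8)"
```

```text
t 14.25 tcp [ 0.4535 -0.3459  0.1465] shift mm [ -2.   -3.2 -34.5] turn deg [ 0.09  0.21 -0.46] F [-1.   0.4 -0.5] gap 94.0 q6 -0.91
```

Emit:
{"op": "apply_moves", "data": {
  "commands": [
    [[-0.002, -0.003, -0.02], [0, 0.2, -0.5], 0.094],
    [[0, 0, -0.013], [0, 0, 0], 0.094],
    [[0, 0, 0], [0, 0, 0], 0.094]
  ]
}}

```text
clock: 14.62
eef_pos: [0.4542, -0.3498, 0.1162]
eef_rot: [3.13, 0.162, 0.008]
contact_force: [-0.8, -0.2, 0.7]
finger_gap: 1.0
```

```bash
python3 -c "
from h import *
need(.4515,-.3491,.112,5.8)"
```

```text
t 14.62 tcp [ 0.4542 -0.3498  0.1162] shift mm [-2.7  0.7 -4.2] turn deg [ 0.4   0.3  -0.11] F [-0.8 -0.2  0.7] gap 94.0 q6 -0.91
```

Emit:
{"op": "apply_moves", "data": {
  "commands": [
    [[-0.003, 0.001, -0.002], [0.4, 0.3, 0], 0.094],
    [[0, 0, 0], [0, 0, 0], 0.05],
    [[0, 0, 0], [0, 0, 0], 0.05],
    [[0, 0, 0], [0, 0, 0], 0.05],
    [[0, 0, 0], [0, 0, 0], 0.05]
  ]
}}

```text
clock: 15.25
eef_pos: [0.4522, -0.3504, 0.1169]
eef_rot: [3.134, 0.161, 0.005]
contact_force: [-0.4, -0.6, -1.0]
finger_gap: 0.656
```

```bash
python3 -c "
from h import *
need(.4515,-.3491,.112,5.8)"
```

```text
t 15.25 tcp [ 0.4522 -0.3504  0.1169] shift mm [-0.7  1.3 -4.9] turn deg [ 0.19  0.19 -0.09] F [-0.4 -0.6 -1. ] gap 61.7 q6 -0.91
```

Gripped at 61.7 mm. Lifting and carrying it over, turning +85°.

Emit:
{"op": "apply_moves", "data": {
  "commands": [
    [[0, 0, 0.06], [0, 0, 0], 0.05],
    [[0, 0, 0.06], [0, 0, 5], 0.05],
    [[0.018, 0.051, 0.02], [0, 0, 10], 0.05],
    [[0.018, 0.051, 0], [0, 0, 10], 0.05],
    [[0.018, 0.051, 0], [0, 0, 10], 0.05]
  ]
}}

```text
clock: 15.88
eef_pos: [0.5051, -0.1957, 0.2593]
eef_rot: [2.934, 1.112, 0.0]
contact_force: [0.5, 0.8, -1.4]
finger_gap: 0.655
```

Emit:
{"op": "apply_moves", "data": {
  "commands": [
    [[0.018, 0.051, 0], [0, 0, 10], 0.05],
    [[0.018, 0.051, 0], [0, 0, 10], 0.05],
    [[0.018, 0.051, 0], [0, 0, 10], 0.05],
    [[0.018, 0.051, 0], [0, 0, 10], 0.05],
    [[0.018, 0.05, 0], [0, 0, 10], 0.05]
  ]
}}

```text
clock: 16.5
eef_pos: [0.5957, 0.0672, 0.2584]
eef_rot: [2.157, 2.28, 0.002]
contact_force: [0.8, 0.4, -1.3]
finger_gap: 0.656
```

Emit:
{"op": "apply_moves", "data": {
  "commands": [
    [[0, 0, 0], [0, 0, 0], 0.05]
  ]
}}

```text
clock: 16.62
eef_pos: [0.5959, 0.0708, 0.2579]
eef_rot: [2.151, 2.287, 0.002]
contact_force: [-0.1, -0.3, -0.9]
finger_gap: 0.655
```

```bash
python3 -c "
from h import *
need(.5989,.0609,.228,90.5)"
```

```text
t 16.62 tcp [0.5959 0.0708 0.2579] shift mm [  3.   -9.9 -29.9] turn deg [ 0.01  0.14 -3.01] F [-0.1 -0.3 -0.9] gap 61.6 q6 -1.66
```

Emit:
{"op": "apply_moves", "data": {
  "commands": [
    [[0.003, -0.01, -0.02], [0, 0.1, -3], 0.05],
    [[0, 0, -0.01], [0, 0, 0], 0.05],
    [[0, 0, 0], [0, 0, 0], 0.05]
  ]
}}

```text
clock: 17.0
eef_pos: [0.5974, 0.0576, 0.2237]
eef_rot: [-2.219, -2.221, 0.006]
contact_force: [-0.5, 0.1, -0.4]
finger_gap: 0.656
```

```bash
python3 -c "
from h import *
need(.5989,.0609,.205,90.5)"
```

```text
t 17.0 tcp [0.5974 0.0576 0.2237] shift mm [  1.5   3.3 -18.7] turn deg [ 0.08 -0.22  0.45] F [-0.5  0.1 -0.4] gap 61.7 q6 -1.62
```

Emit:
{"op": "apply_moves", "data": {
  "commands": [
    [[0.0015, 0.0035, -0.006], [0, -0.2, 0.4], 0.05],
    [[0, 0, -0.006], [0, 0, 0], 0.05],
    [[0, 0, 0], [0, 0, 0], 0.05]
  ]
}}

```text
clock: 17.38
eef_pos: [0.5988, 0.0596, 0.211]
eef_rot: [2.215, 2.227, -0.002]
contact_force: [-0.1, 0.7, -0.5]
finger_gap: 0.658
```

```bash
python3 -c "
from h import *
need(.5989,.0609,.1985,90.5)"
```

```text
t 17.38 tcp [0.5988 0.0596 0.211 ] shift mm [  0.1   1.3 -12.5] turn deg [ 0.07 -0.01  0.19] F [-0.1  0.7 -0.5] gap 61.8 q6 -1.62
```

Emit:
{"op": "apply_moves", "data": {
  "commands": [
    [[0, 0.001, -0.006], [0, 0, 0.2], 0.05],
    [[0, 0, -0.005], [0, 0, 0], 0.05],
    [[0, 0, -0.001], [0, 0, 0], 0.05]
  ]
}}

```text
clock: 17.75
eef_pos: [0.5992, 0.0609, 0.1989]
eef_rot: [2.21, 2.231, -0.0]
contact_force: [-1.9, -0.6, 1.3]
finger_gap: 0.661
```

```bash
python3 -c "
from h import *
need(.5989,.0609,.1985,90.5)"
```

```text
t 17.75 tcp [0.5992 0.0609 0.1989] shift mm [-0.3  0.  -0.4] turn deg [ 0.07  0.06 -0.04] F [-1.9 -0.6  1.3] gap 62.1 q6 -1.62
```

Contact at the expected height, centred. Releasing.

Emit:
{"op": "apply_moves", "data": {
  "commands": [
    [[0, 0, 0], [0, 0, 0], 0.08],
    [[0, 0, 0], [0, 0, 0], 0.08],
    [[0, 0, 0], [0, 0, 0], 0.08]
  ]
}}

```text
clock: 18.12
eef_pos: [0.6, 0.061, 0.2]
eef_rot: [2.208, 2.23, 0.002]
contact_force: [-0.7, -0.6, -0.3]
finger_gap: 0.85
```

Emit:
{"op": "apply_moves", "data": {
  "commands": [
    [[0, 0, 0.05], [0, 0, 0], 0.08],
    [[0, 0, 0.05], [0, 0, 0], 0.08],
    [[-0.03, 0, 0.03], [0, 0, 0], 0.08]
  ]
}}

```text
clock: 18.5
eef_pos: [0.5685, 0.0607, 0.3299]
eef_rot: [-2.21, -2.231, 0.005]
contact_force: [-0.7, 0.4, -0.0]
finger_gap: 0.854
```

```bash
cat >> h.py <<'E'
def stack(w,img,c,z):
    binpose(w,img,c,z)
    m=(np.abs(w[...,2]-z)<.006)&(np.hypot(w[...,0]-c[0],w[...,1]-c[1])<.075)
    P=w[m];A=np.c_[P[:,:2]-c,np.ones(len(P))];print("plane",np.round(np.linalg.lstsq(A,P[:,2],rcond=None)[0],4))
E
python3 - <<'E'
from h import *
need(.447,.272,.25,4)
s,p,w=wrist("w9")
stack(w,p["img"],(.597,.061),.126)
cv2.imwrite("pics/w9c.png",p["img"][50:350,150:490])
E
```

```text
t 18.5 tcp [0.5685 0.0607 0.3299] shift mm [-121.5  211.3  -79.9] turn deg [-8.000e-02 -1.900e-01 -8.652e+01] F [-0.7  0.4 -0. ] gap 80.3 q6 -1.62
clock 18.5 tcp [0.5685 0.0607 0.3299] jaw hdg 90.52 tilt [-0.0031 -0.0011] q6 -1.62 gap 80.3
bin c [0.5975 0.0604] ang 0.62 size [120.4  63.1] z 0.1256 n 1664 dot 48 at 0.052 hdg 0.6
plane [-0.0047 -0.0012  0.1252]
```

View pics/w9c.png

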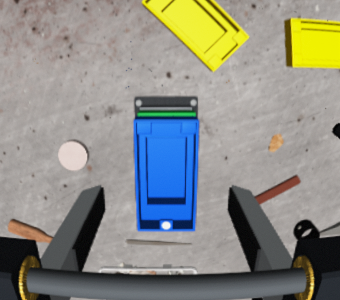

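Blue is level, rim at 0.1256 (expected 0.126), dot away from the robot at crop (166,225). Now the far (left) yellow.

Emit:
{"op": "apply_moves", "data": {
  "commands": [
    [[-0.024, 0.042, 0], [0, 0, -10.5], 0.094],
    [[-0.024, 0.042, 0], [0, 0, -10.5], 0.094],
    [[-0.024, 0.042, 0], [0, 0, -10.5], 0.094],
    [[-0.024, 0.042, -0.02], [0, 0, -10.5], 0.094],
    [[-0.024, 0.042, -0.02], [0, 0, -10.5], 0.094]
  ]
}}

```text
clock: 19.18
eef_pos: [0.4474, 0.272, 0.2983]
eef_rot: [2.971, 1.002, 0.014]
contact_force: [0.1, 0.5, -0.2]
finger_gap: 0.997
```

Emit:
{"op": "apply_moves", "data": {
  "commands": [
    [[0, 0, -0.02], [0, 0, -10.5], 0.094],
    [[0, 0, -0.02], [0, 0, -10.5], 0.094],
    [[0, 0, 0], [0, 0, -10.5], 0.094],
    [[0, 0, 0], [0, 0, -3], 0.094],
    [[0, 0, 0], [0, 0, 0], 0.094]
  ]
}}

```text
clock: 19.8
eef_pos: [0.4437, 0.2755, 0.2531]
eef_rot: [3.132, 0.059, 0.004]
contact_force: [0.5, 0.6, 0.5]
finger_gap: 1.002
```

Run:
```python
from h import *
s,p,w=wrist("w10")
binpose(w,p["img"],(.447,.272),.044)
need(.447,.272,.112,4)
```

```text
clock 19.8 tcp [0.4437 0.2755 0.2531] jaw hdg 2.16 tilt [ 0.0029 -0.0093] q6 0.36 gap 94.2
bin c [0.4469 0.2734] ang -85.95 size [120.7  62.9] z 0.0437 n 1735 dot 73 at 0.052 hdg 94.0
t 19.85 tcp [0.4438 0.2755 0.2533] shift mm [   3.2   -3.5 -141.3] turn deg [0.52 0.19 1.83] F [-0.4  0.1 -0.1] gap 94.0 q6 0.36
```

Emit:
{"op": "apply_moves", "data": {
  "commands": [
    [[0.003, -0.002, -0.05], [0.5, 0.2, 1.8], 0.094],
    [[0, 0, -0.055], [0, 0, 0], 0.094],
    [[0, 0, 0], [0, 0, 0], 0.094]
  ]
}}

```text
clock: 20.23
eef_pos: [0.4486, 0.274, 0.1482]
eef_rot: [-3.137, -0.114, -0.009]
contact_force: [-0.9, -0.8, 0.3]
finger_gap: 0.997
```

```bash
python3 -c "
from h import *
need(.4469,.2734,.115,4.05)"
```

```text
t 20.23 tcp [0.4486 0.274  0.1482] shift mm [ -1.7  -0.6 -33.2] turn deg [-0.13  0.32 -0.12] F [-0.9 -0.8  0.3] gap 93.7 q6 0.31
```

Emit:
{"op": "apply_moves", "data": {
  "commands": [
    [[-0.002, -0.001, -0.02], [0, 0.3, 0], 0.094],
    [[0, 0, -0.013], [0, 0, 0], 0.094],
    [[0, 0, 0], [0, 0, 0], 0.094]
  ]
}}

```text
clock: 20.6
eef_pos: [0.4497, 0.2743, 0.1179]
eef_rot: [-3.134, -0.115, -0.013]
contact_force: [0.2, -0.8, 0.4]
finger_gap: 1.001
```

```bash
python3 -c "
from h import *
need(.4469,.2734,.115,4.05)"
```

```text
t 20.6 tcp [0.4497 0.2743 0.1179] shift mm [-2.8 -0.9 -2.9] turn deg [-0.31  0.45 -0.16] F [ 0.2 -0.8  0.4] gap 94.1 q6 0.31
```

Emit:
{"op": "apply_moves", "data": {
  "commands": [
    [[-0.003, -0.001, -0.003], [-0.3, 0.4, 0], 0.094],
    [[0, 0, 0], [0, 0, 0], 0.05],
    [[0, 0, 0], [0, 0, 0], 0.05],
    [[0, 0, 0], [0, 0, 0], 0.05],
    [[0, 0, 0], [0, 0, 0], 0.05]
  ]
}}

```text
clock: 21.22
eef_pos: [0.4481, 0.2741, 0.1174]
eef_rot: [-3.138, -0.116, -0.008]
contact_force: [-0.1, 0.4, -0.1]
finger_gap: 0.657
```

```bash
python3 -c "
from h import *
need(.4469,.2734,.115,4.05)"
```

```text
t 21.23 tcp [0.4481 0.2741 0.1174] shift mm [-1.2 -0.7 -2.4] turn deg [-0.11  0.3  -0.18] F [-0.1  0.4 -0.1] gap 61.8 q6 0.31
```

Emit:
{"op": "apply_moves", "data": {
  "commands": [
    [[0, 0, 0.06], [0, 0, 0], 0.05],
    [[0, 0, 0.06], [0, 0, 5], 0.05],
    [[0, 0, 0.05], [0, 0, 10], 0.05],
    [[0.03, -0.043, 0], [0, 0, 10], 0.05],
    [[0.03, -0.043, 0], [0, 0, 10], 0.05]
  ]
}}

```text
clock: 21.85
eef_pos: [0.5047, 0.1882, 0.2903]
eef_rot: [2.941, 1.09, 0.004]
contact_force: [0.1, 0.1, -1.8]
finger_gap: 0.656
```

Emit:
{"op": "apply_moves", "data": {
  "commands": [
    [[0.03, -0.043, 0], [0, 0, 10], 0.05],
    [[0.03, -0.043, 0], [0, 0, 10], 0.05],
    [[0.028, -0.042, 0], [0, 0, 10], 0.05],
    [[0, 0, 0], [0, 0, 10], 0.05],
    [[0, 0, 0], [0, 0, 10], 0.05]
  ]
}}

```text
clock: 22.48
eef_pos: [0.5958, 0.0519, 0.2883]
eef_rot: [2.18, 2.26, 0.005]
contact_force: [-0.7, 0.8, -0.3]
finger_gap: 0.653
```

Emit:
{"op": "apply_moves", "data": {
  "commands": [
    [[0, 0, 0], [0, 0, 1.5], 0.05],
    [[0, 0, 0], [0, 0, 0], 0.05]
  ]
}}

```text
clock: 22.72
eef_pos: [0.5952, 0.0516, 0.2872]
eef_rot: [-2.154, -2.286, -0.003]
contact_force: [-0.5, 0.1, -0.7]
finger_gap: 0.661
```

```bash
python3 -c "
from h import *
need(.5969,.0604,.264,90.6)"
```

```text
t 22.73 tcp [0.5952 0.0516 0.2872] shift mm [  1.7   8.8 -23.2] turn deg [-0.07  0.07 -2.81] F [-0.5  0.1 -0.7] gap 62.2 q6 -1.69
```

Emit:
{"op": "apply_moves", "data": {
  "commands": [
    [[0.0015, 0.009, -0.013], [0, 0, -2.8], 0.05],
    [[0, 0, -0.01], [0, 0, 0], 0.05],
    [[0, 0, 0], [0, 0, 0], 0.05]
  ]
}}

```text
clock: 23.1
eef_pos: [0.5963, 0.0614, 0.2634]
eef_rot: [2.213, 2.23, 0.002]
contact_force: [-1.3, -0.3, -0.9]
finger_gap: 0.657
```

```bash
python3 -c "
from h import *
need(.5969,.0604,.237,90.6)"
```

```text
t 23.1 tcp [0.5963 0.0614 0.2634] shift mm [  0.6  -1.  -26.4] turn deg [-0.05  0.05  0.18] F [-1.3 -0.3 -0.9] gap 61.8 q6 -1.62
```

Emit:
{"op": "apply_moves", "data": {
  "commands": [
    [[0.0005, -0.001, -0.009], [0, 0, 0.2], 0.05],
    [[0, 0, -0.007], [0, 0, 0], 0.05],
    [[0, 0, 0], [0, 0, 0], 0.05]
  ]
}}

```text
clock: 23.48
eef_pos: [0.5969, 0.0599, 0.2469]
eef_rot: [2.209, 2.233, 0.003]
contact_force: [0.2, -0.2, -1.6]
finger_gap: 0.659
```

```bash
python3 -c "
from h import *
need(.5969,.0604,.237,90.6)"
```

```text
t 23.48 tcp [0.5969 0.0599 0.2469] shift mm [-0.   0.5 -9.9] turn deg [-0.03  0.1  -0.02] F [ 0.2 -0.2 -1.6] gap 62.0 q6 -1.63
```

Emit:
{"op": "apply_moves", "data": {
  "commands": [
    [[0, 0, -0.005], [0, 0, 0], 0.05],
    [[0, 0, -0.004], [0, 0, 0], 0.05],
    [[0, 0, -0.001], [0, 0, 0], 0.05]
  ]
}}

```text
clock: 23.85
eef_pos: [0.5974, 0.0598, 0.2373]
eef_rot: [2.208, 2.232, 0.004]
contact_force: [-1.1, 0.3, 3.5]
finger_gap: 0.66
```

```bash
python3 -c "
from h import *
need(.5969,.0604,.237,90.6)"
```

```text
t 23.85 tcp [0.5974 0.0598 0.2373] shift mm [-0.5  0.6 -0.3] turn deg [-0.04  0.18 -0.  ] F [-1.1  0.3  3.5] gap 62.0 q6 -1.63
```

Contact at the expected height. Releasing, retreating and checking.

Emit:
{"op": "apply_moves", "data": {
  "commands": [
    [[0, 0, 0], [0, 0, 0], 0.08],
    [[0, 0, 0], [0, 0, 0], 0.08],
    [[0, 0, 0], [0, 0, 0], 0.08]
  ]
}}

```text
clock: 24.22
eef_pos: [0.5982, 0.0598, 0.2384]
eef_rot: [2.207, 2.231, 0.007]
contact_force: [0.1, 0.6, 0.0]
finger_gap: 0.846
```

Emit:
{"op": "apply_moves", "data": {
  "commands": [
    [[0, 0, 0.05], [0, 0, 0], 0.08],
    [[0, 0, 0.05], [0, 0, 0], 0.08],
    [[-0.03, 0, 0.03], [0, 0, 0], 0.08],
    [[0, 0, 0], [0, 0, 0], 0.08]
  ]
}}

```text
clock: 24.72
eef_pos: [0.5668, 0.0597, 0.3711]
eef_rot: [2.208, 2.231, 0.005]
contact_force: [0.4, -0.3, -0.3]
finger_gap: 0.855
```

Run:
```python
from h import *
s,p,w=wrist("w11")
stack(w,p["img"],(.597,.061),.164)
q=env.snapshot("scene")
a=cv2.resize(q["img"][60:240,220:400],(400,400),interpolation=cv2.INTER_CUBIC);b=cv2.resize(p["img"][50:350,170:470],(400,400))
cv2.imwrite("pics/f11.png",np.hstack([a,b]))
```

```text
clock 24.73 tcp [0.5668 0.0597 0.3711] jaw hdg 90.6 tilt [0.0046 0.0004] q6 -1.63 gap 80.4
bin c [0.5978 0.0594] ang 0.67 size [119.6  63.2] z 0.1635 n 1516 dot 66 at 0.051 hdg -179.5
plane [-0.0012 -0.0006  0.1633]
```

View pics/f11.png

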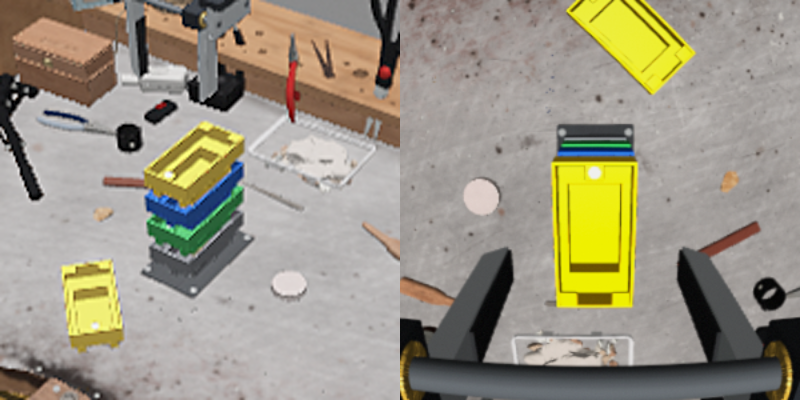

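The stack stands grey, green, blue, yellow. Yellow is level, with its rim at 0.1635 (expected 0.164) and its dot toward the robot at (595,172). The gripper is clear, so I'm handing in.

```bash
python3 -c "
from rig import env
print(env.finish_job())"
```

```text
the job is handed in; nothing more can be done
None
```

The job is done and handed in at about 25 s of the 120 s allowed. The brass nut is in the grey bin, and green, the large blue and the far (left) yellow are stacked on it. Each is turned half round relative to the one below.

Last checks:

| Bin | Rim height measured | Rim height expected |
|---|---|---|
| Green | 0.0876 m | 0.088 m |
| Blue | 0.1256 m | 0.126 m |
| Yellow | 0.1635 m | 0.164 m |

- **Fit:** rim planes are level within 0.3°, centres are within about 1.5 mm of the grey bin's, and headings alternate 0.5° / 180.5°. The last pictures show the stack free-standing with the gripper clear.
- **Nut:** the wrist picture showed it lying flat inside the grey bin. The network found it there in the wrist view but not in the top view.
- **Disagreements:** the scene and top cameras differed by about 4 mm, so I used the wrist camera for final positions.
- **Force:** while seating green, I pressed it down once with about 35 N at the wrist. That is under the 120 N wrist limit, but close to the 40 N limit for the arm or gripper body. It then backed off and seated correctly.

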